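# Hang the rinsed tumbler and jigger on the draining pegs

### The arm

A 6-joint arm with a two-finger parallel gripper is mounted at the origin on the work surface. World frame = base frame: x ahead of the robot, y to its left, z up, the work surface at z = 0. Lengths are in m, angles in degrees, forces in N, time in s.
With the tool pointing down it reaches from about 0.375 to 0.9 m from the base axis. Payload 3.1 kg.
Tool frame: the origin (TCP) lies on the centre line of the jaws, within the pads' length; the fingertips stand finger_overhang ahead of it and the grasp point (between the pads) lies 5 mm behind it (finger_overhang is the distance from the TCP to the fingertips, in m); z points along the fingers, y is the line along which they close (so a half turn about z gives the same grasp; the last joint's range is limited). The gripper opens to 87 mm and grips with 3 to 60 N. Pads are 19 mm wide; open, the fingers measure 117 mm over their backs; the gripper's body (75 mm by 190 mm) begins 51 mm behind the grasp point.
Start: joints at [-85.686, 30.224, 82.088, -0, 67.689, -10.227], TCP at [0.157, -0.605, 0.237] pointing down, gripper open.
Joint ranges: [-176.69, 176.69], [-43.24, 126.21], [12.49, 139.97], [-82, 262], [0, 151.66], [-163.58, 163.58]. Speed limits (degrees/s): [159.86, 159.86, 180, 180, 180, 180].

### API

Orientations are given as a 3x3 rotation matrix whose columns are the frame's x, y, z axes.
In Python, from rig import read_state, capture, calibration, hand_in, finger_overhang gives the robot as it stands.
- The arm moves only by the tool send_rows, never from a script. Its argument "plan" is a list of rows, each a list of 5 numbers: the closure in counts, from 0 (fully open) to 255 (shut), then the shift along the tool's x, y, z in m, then the turn about the tool's z in rad. A call has 1 to 20 rows; each row shifts and turns the commanded pose from where the row before left it, along the tool's axes as they then stand; what a row does not reach is not made up. A row lasts 1/12 s, in which the tool goes at most 41.7 mm and 7.16 degrees, less where a joint would pass 70% of its speed; a pose out of reach is approached as far as the arm can. A call is refused whole if a number of a shift passes 0.0417 or a number of a turn 0.125, either way. A call with a gripper value outside its range is refused whole. The fingers move at their own pace and stop on an object; the grip force is fixed at half the most. Time passes only in rows, so rows that do not move let the fingers close. It gives the time, the measured TCP pose, the force, the opening and the grip force at its end, in the units of the state.
- read_state(): the state, without advancing time (a new reading comes with each control period).
- capture(name): name is "side" or "top"; returns (picture, depth): 384x512x3 uint8, blue, green, red; 384x512 float32, m along the optical axis (not along the pixel's ray), 0 where there is no reading.
- calibration(name): a dict with "fx", "fy", "cx", "cy" (pixels), "xyz" and "rotation" of the camera in the world. Camera axes: x right, y down, z forward; pixel columns grow to the right and rows downward; lengths in m; the calibration is good to about 2 mm. A picture is of the moment at which its call begins. calibration takes no time and is no camera call.
- hand_in(): hands the job in; it is judged then, once.
The state is a dict: "time_s": time; "joint_positions": joint angles; "qvel": joint speeds; "tau": joint torques, N m; "position": TCP position; "tcp_rot": TCP orientation; "force": force on the tool from outside, world axes, zero at the start; "moment": the same for the moment, N m; "opening": opening from 0.0 (shut) to 1.0 (fully open); "grasp_force": force on a finger pad.
Only numpy, scipy, OpenCV 4.12 (cv2) and the standard library are available. Lean on these libraries where they do the work, as an engineer would, in place of code of your own. Each camera call takes 0.05 s, during which the arm holds its last target. There are 200 camera calls.

### The job

The rinsed steel tumbler and the jigger are standing mouth-down on the wet counter where they cannot drain. Hang both on the white draining stand, the tumbler on its free tall peg and the jigger, wide mouth down, on its short peg: slide each on gently until the inside of its bottom rests on the end of the peg, then let go, so that it hangs there by itself with its rim clear of the tray and rail. Leave the tumbler that already hangs there and everything else on the counter where it is.

Things in the scene. Friction and masses are not known exactly. Their poses are not given: they have to be found in the camera images.
- rack: White steel draining stand, fixed: drip tray 200 (x) by 360 (y) by 18 mm high and, at x = +60 mm, a square rail 20 by 20 mm along y, top 44 mm above the counter, carrying three bare steel pegs at y = -120, 0, +120 mm; which place has which peg varies. Origin: centre of the tray's underside; z up, y along the row. Turned by up to 0.18 rad.
- tall_peg: The free tall peg, fixed: round steel wire 8 mm thick with a ball end 12 mm across, 131 mm long from foot to tip. It leans 30 degrees from vertical, tip towards the stand's -x (roughly to the robot): it points along (-0.5, 0, 0.866) in its own frame. Origin: its foot, in the middle of the rail, 34 mm above the counter; axes parallel to the stand's.
- tall_peg_tip (a point): Tip (outermost point of the ball end, on the peg's axis) of the free tall peg, 147 mm above the counter; axes parallel to the stand's.
- short_peg: The short peg, fixed, free: same wire, ball end and lean as the tall one but only 87 mm long; too short for a tumbler. Origin: its foot, as for the tall peg; axes parallel to the stand's.
- short_peg_tip (a point): Tip (outermost point of the ball end) of the short peg, 109 mm above the counter; axes parallel to the stand's.
- tumbler: Steel tumbler to be hung, standing mouth-down: round, slightly tapered, 95 mm high, 68 mm across outside at the mouth, 54 mm at the closed bottom (now on top), wall 3 mm, inside depth 91 mm, about 130 g. Origin: centre of the mouth; +z points from the mouth to the closed bottom, up while it stands mouth-down.
- tumbler_in (a point): Centre of the tumbler's inside bottom, 91 mm from the mouth along its z axis.
- jigger: Steel bar jigger (hourglass double cup) to be hung, standing on its wide mouth, 88 mm high, 80 g. Wide cup: outside 46 mm across at the mouth, 26 mm at the waist (62 mm up), wall 2.5 mm, inside 58 mm deep, 41 mm wide at the mouth, 22 mm at its bottom. Waist band 29 mm across, 58 to 66 mm up. Small cup: opens up to 36 mm across. Origin: centre of the wide mouth; +z to the small mouth.
- jigger_in (a point): Centre of the inside bottom of the jigger's wide cup, 58 mm from the wide mouth along its z axis.
- hung_tumbler: A second tumbler of the same kind that already hangs on the other tall peg of the stand; leave it. Origin: centre of its mouth, z towards its bottom.
- salt_cellar: Round glass salt cellar with hinged wooden lid, 78 mm across, 70 mm high, standing among the things to be hung; leave it. Origin: centre of its underside.
- bitters_bottle: Small amber glass bottle, 48 mm across, 150 mm high; leave it. Origin: centre of its underside.
- tea_tin: Round grey tin, 72 mm across, 110 mm high; leave it. Origin: centre of its underside.
- espresso_cup: White ceramic espresso cup standing mouth-up, 62 mm across, 58 mm high, handle at its +y; leave it. Origin: centre of its underside.
- muddler: Dark wooden muddler standing upright, 38 mm across the foot, 165 mm high; leave it. Origin: centre of its underside.
- bar_spoon: Steel spoon 190 mm long lying along its x axis; leave it. Origin: centre of its underside.
Things that resemble listed ones, but are neither listed nor needed, are in the scene too. What is shaped like the jigger but orange or purple is not meant.

How it is judged (in metres and radians):
At the end, for the whole second after the job is handed in: The tumbler hangs mouth-down on the free tall peg and the jigger, wide mouth down, on the short peg: the peg's tip is inside the cup and within 6 mm of its inside bottom (and within 24 mm, jigger 15 mm, of the centre of that bottom); both are at rest, clear of the tray and rail, and released (z of tall_peg_tip in the frame of tumbler above 0.085 m and distance between tall_peg_tip and tumbler_in below 0.024 m and angle between each of tumbler, jigger's own z axis and vertical below 1 rad and linear speed of each of tumbler, jigger below 0.02 m/s and angular speed of each of tumbler, jigger below 0.3 rad/s and contact force between each of tumbler, jigger and rack below 0.05 N and contact force between each of tumbler, jigger and the fingers below 0.05 N and z of short_peg_tip in the frame of jigger above 0.052 m and distance between short_peg_tip and jigger_in below 0.015 m); the robot touches nothing.
It fails at once if the tumbler is dropped or rammed onto the peg (more than 40 N) (contact force between tumbler and tall_peg above 40 N).
It fails at once if the jigger is dropped or rammed onto the peg (more than 40 N) (contact force between jigger and short_peg above 40 N).
It fails at once if the tumbler that already hangs is pushed (more than 15 mm) (distance of hung_tumbler from where it was at the start of the episode above 0.015 m).
It fails at once if another thing on the counter is disturbed (moved more than 20 mm) (distance of any of salt_cellar, bitters_bottle, tea_tin, espresso_cup, muddler, bar_spoon from where it was at the start of the episode above 0.02 m).
It also fails if it takes over 72 s, if anything falls off the work surface, if the arm or the gripper's body presses on something with over 40 N, if the wrist force passes 120 N, or if a joint passes its speed limit or range.

## Working session

There is one attempt and no reset: what is moved stays moved. The work goes in short steps, Python scripts to look and compute and a tool call to move; the robot and the scene stay as the last step left them, time stands still between calls to the robot, and variables do not carry over. Pictures are saved under pics/ and viewed, at most 10 in all, crops included, and the job is handed in when it is done.

Besides the shell and the picture viewer there is one more tool, called after ">>>" by a JSON object that holds its "op" and its "data", one argument or row to a line. send_rows: Moves the arm, as the interface text tells. Its arguments: {"type":"object","properties":{"plan":{"type":"array","items":{"type":"array","items":{"type":"number"}}}},"required":["plan"]}

```bash
mkdir -p pics; cat > h.py <<'E'
import numpy as np, cv2
from rig import *
def cloud(name):
    im,d=capture(name); c=calibration(name)
    v,u=np.mgrid[:384,:512]
    P=np.stack([(u-c["cx"])/c["fx"]*d,(v-c["cy"])/c["fy"]*d,d],-1)
    W=P@np.array(c["rotation"]).T+np.array(c["xyz"]); W[d==0]=np.nan
    return im,W
E
python3 - <<'E'
from h import *
s=read_state(); print(s["position"],s["tcp_rot"],s["opening"],finger_overhang)
for n in("top","side"):
    im,W=cloud(n); cv2.imwrite(f"pics/{n}0.png",cv2.resize(im,None,fx=1.5,fy=1.5)); np.savez(n+"0.npz",im=im,W=W); c=calibration(n); print(n,c["xyz"],np.array(c["rotation"]).round(2).tolist(),c["fx"])
E
```

```text
[ 0.15690496 -0.60425886  0.23555261] [[ 9.67956499e-01  2.51117859e-01 -1.93566064e-04]
 [ 2.51117682e-01 -9.67954152e-01  2.16078534e-03]
 [ 3.55248714e-04 -2.14015408e-03 -9.99997647e-01]] 1.0006116753972845 0.014
top [ 0.48287411 -0.06796279  1.27952587] [[-0.03, -1.0, 0.06], [-1.0, 0.03, 0.01], [-0.01, -0.06, -1.0]] 346.38062999486647
side [0.13110557 0.55364339 0.67554654] [[-0.81, -0.37, 0.46], [-0.59, 0.49, -0.64], [0.01, -0.79, -0.61]] 352.62742477704893
```

View pics/top0.png

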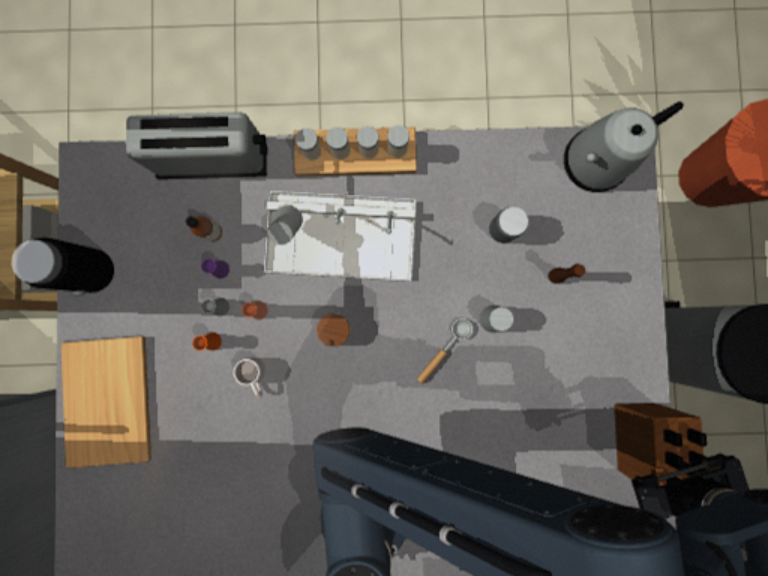

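View pics/side0.png

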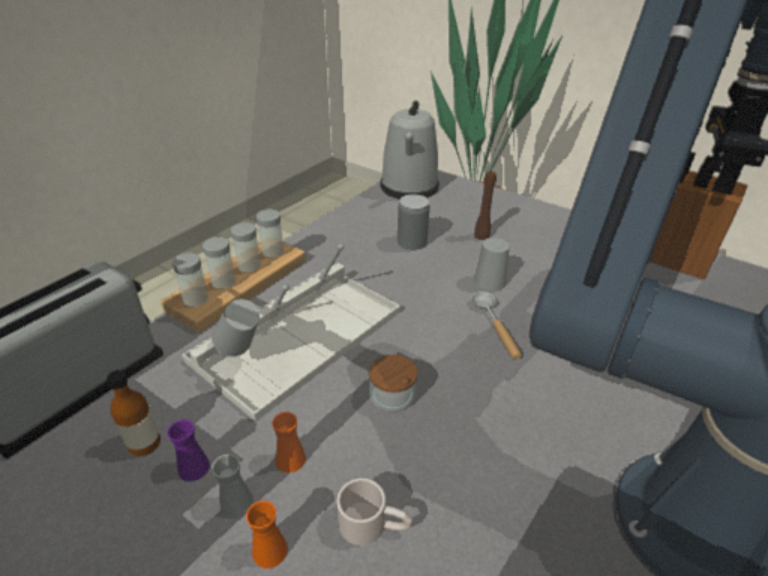

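The top view shows, in picture pixels: the tumbler at (500,318), the similar wide tea tin at (511,222), and the jigger at (215,305). The jigger's look-alikes are orange at (207,341) and (255,310) and purple at (215,267). The hung tumbler is at (285,222) on the left peg, and free pegs are at the middle (340,212) and right (390,220). I'll measure these and check with a crop.

```bash
python3 - <<'E'
from h import *
T=np.load("top0.npz");S=np.load("side0.npz")
for n,D,(u,v) in (("tumb",T,(500,318)),("tin",T,(511,222)),("jig",T,(215,305)),("hung",T,(285,222)),("mid",T,(340,212)),("right",T,(390,220)),("salt",T,(333,328)),("tumbS",S,(490,265)),("jigS",S,(232,485)),("tinS",S,(413,220))):
    W=D["W"];u=int(u/1.5);v=int(v/1.5);p=W[v-14:v+15,u-14:u+15].reshape(-1,3)
    p=p[p[:,2]>.03]; 
    zt=np.nanmax(p[:,2]); t=p[p[:,2]>zt-.012]
    print(n,"ztop %.3f"%zt,"top ctr",((t.min(0)+t.max(0))/2).round(3),"ext",np.ptp(t,0).round(3),"n",len(t))
# tray: points in region 12..24mm high
W=T["W"];im=T["im"].astype(int)
r=np.zeros((384,512),bool);r[120:192,170:285]=1
m=r&(im.min(-1)>150)&(W[...,2]<.05)
p=W[m][:,:2].astype(np.float32); print("tray",m.sum(),cv2.minAreaRect(p),"zmed",np.median(W[m][:,2]))
for n,D,(a,b,c,d) in (("t",T,(120,200,120,300)),("s",S,(150,384,50,290))):
    cv2.imwrite(f"pics/crop_{n}.png",cv2.resize(D["im"][a:b,c:d],None,fx=3 if n=="s" else 4,fy=3 if n=="s" else 4,interpolation=cv2.INTER_CUBIC)[:600,:800])
E
```

```text
tumb ztop 0.100 top ctr [ 0.476 -0.324  0.094] ext [0.052 0.052 0.012] n 205
tin ztop 0.115 top ctr [ 0.697 -0.359  0.109] ext [0.065 0.062 0.012] n 290
jig ztop 0.091 top ctr [0.523 0.346 0.085] ext [0.031 0.034 0.012] n 35
hung ztop 0.159 top ctr [0.694 0.165 0.153] ext [0.018 0.046 0.012] n 57
mid ztop 0.113 top ctr [0.709 0.043 0.108] ext [0.01  0.007 0.009] n 10
right ztop 0.148 top ctr [ 0.676 -0.074  0.146] ext [0.007 0.01  0.004] n 10
salt ztop 0.073 top ctr [0.459 0.062 0.067] ext [0.074 0.074 0.012] n 222
tumbS ztop 0.098 top ctr [ 0.47  -0.32   0.092] ext [0.051 0.05  0.012] n 131
jigS ztop 0.090 top ctr [0.493 0.348 0.084] ext [0.084 0.032 0.012] n 89
tinS ztop 0.113 top ctr [ 0.691 -0.355  0.107] ext [0.064 0.064 0.012] n 159
tray 3808 ((0.6919993758201599, 0.04579967260360718), (0.36772528290748596, 0.20770981907844543), 84.84854888916016) zmed 0.003530674816834223
```

View pics/crop_s.png

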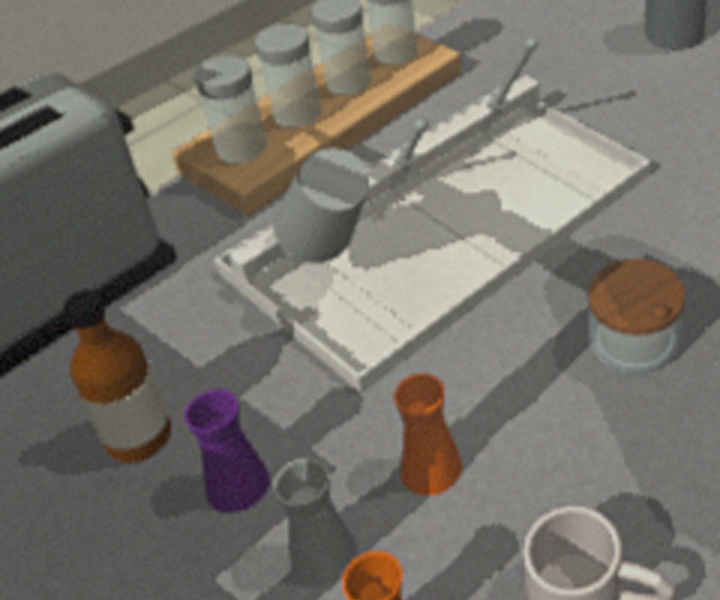

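View pics/crop_t.png

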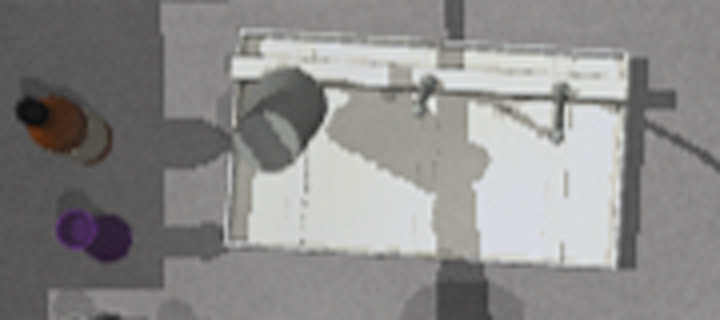

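The crops confirm it. The grey jigger is between the orange and purple ones, the hung tumbler is on the +y peg, the short peg is in the middle and the tall peg is on the right (-y). Rack yaw is about -5.15°. The tall tip is at about (0.675,-0.073) and the short tip at about (0.707,0.044). Next I move above the tumbler.

>>> {"op": "send_rows", "data": {
  "plan": [
    [0, 0.027, -0.0138, 0, 0],
    [0, 0.027, -0.0138, 0, 0],
    [0, 0.027, -0.0138, 0, 0],
    [0, 0.027, -0.0138, 0, 0],
    [0, 0.027, -0.0138, 0, 0],
    [0, 0.027, -0.0138, 0, 0],
    [0, 0.027, -0.0138, 0, 0],
    [0, 0.027, -0.0138, 0, 0],
    [0, 0.027, -0.0138, 0, 0],
    [0, 0.027, -0.0138, 0, 0],
    [0, 0.027, -0.0138, 0, 0],
    [0, 0.027, -0.0138, 0, 0],
    [0, 0.027, -0.0138, 0, 0],
    [0, 0.027, -0.0138, 0, 0],
    [0, 0, 0, 0, 0.086],
    [0, 0, 0, 0, 0.086],
    [0, 0, 0, 0, 0.086],
    [0, 0, 0, 0, 0.086],
    [0, 0, 0, 0, 0],
    [0, 0, 0, 0, 0]
  ]
}}

```text
time_s: 1.77
position: [0.4741, -0.3228, 0.2362]
tcp_rot: [[0.996, -0.088, -0.001], [-0.088, -0.996, 0.001], [-0.001, -0.001, -1.0]]
force: [-0.7, -0.5, 0.1]
opening: 0.998
grasp_force: 0.0
```

```bash
cat >> h.py <<'E'
def goto(tgt,yaw=None):
    s=read_state(); R=np.array(s["tcp_rot"]); print("pos",s["position"].round(4) if hasattr(s["position"],"round") else s["position"],"yaw %.2f"%np.degrees(np.arctan2(R[1,0],R[0,0])),"f",np.round(s["force"],1),"t",round(s["time_s"],1),"op %.3f gf %.1f"%(s["opening"],s["grasp_force"]))
    if tgt is not None: print("tool shift",(R.T@(np.array(tgt)-s["position"])).round(4))
E
python3 -c "
from h import *
goto((.473,-.322,.063))"
```

```text
pos [ 0.4741 -0.3228  0.2362] yaw -5.04 f [-0.7 -0.5  0.1] t 1.8 op 0.998 gf 0.0
tool shift [-0.0011 -0.0006  0.1732]
```

>>> {"op": "send_rows", "data": {
  "plan": [
    [0, 0, 0, 0.022, 0],
    [0, 0, 0, 0.022, 0],
    [0, 0, 0, 0.022, 0],
    [0, 0, 0, 0.022, 0],
    [0, 0, 0, 0.022, 0],
    [0, 0, 0, 0.022, 0],
    [0, 0, 0, 0.021, 0],
    [0, 0, 0, 0.02, 0],
    [0, 0, 0, 0, 0],
    [0, 0, 0, 0, 0],
    [255, 0, 0, 0, 0],
    [255, 0, 0, 0, 0],
    [255, 0, 0, 0, 0],
    [255, 0, 0, 0, 0],
    [255, 0, 0, 0, 0],
    [255, 0, 0, 0, 0],
    [255, 0, 0, 0, 0],
    [255, 0, 0, 0, 0],
    [255, 0, 0, 0, 0],
    [255, 0, 0, 0, 0]
  ]
}}

```text
time_s: 3.43
position: [0.4749, -0.3239, 0.0644]
tcp_rot: [[0.996, -0.09, 0.002], [-0.09, -0.996, -0.002], [0.002, 0.002, -1.0]]
force: [-0.5, -1.1, 6.0]
opening: 0.67
grasp_force: 29.9
```

>>> {"op": "send_rows", "data": {
  "plan": [
    [255, 0, 0, -0.012, 0],
    [255, 0, 0, -0.02, 0],
    [255, 0, 0, -0.025, 0],
    [255, 0, 0, -0.025, 0],
    [255, 0, 0, -0.025, 0],
    [255, 0, 0, -0.025, 0],
    [255, 0, 0, -0.025, 0],
    [255, 0, 0, -0.015, 0],
    [255, 0.013, -0.0268, 0, 0],
    [255, 0.013, -0.0268, 0, 0],
    [255, 0.013, -0.0268, 0, 0],
    [255, 0.013, -0.0268, 0, 0],
    [255, 0.013, -0.0268, 0, 0],
    [255, 0.013, -0.0268, 0, 0],
    [255, 0.013, -0.0268, 0, 0],
    [255, 0.013, -0.0268, 0, 0],
    [255, 0.013, -0.0268, 0, 0],
    [255, 0.013, -0.0268, 0, 0],
    [255, 0, 0, 0, 0],
    [255, 0, 0, 0, 0]
  ]
}}

```text
time_s: 5.1
position: [0.6274, -0.0656, 0.235]
tcp_rot: [[0.996, -0.087, -0.002], [-0.087, -0.996, 0.001], [-0.002, -0.001, -1.0]]
force: [0.2, -0.5, -1.9]
opening: 0.665
grasp_force: 29.6
```

```bash
python3 - <<'E'
from h import *
goto(None)
im,W=cloud("side"); np.savez("s1.npz",im=im,W=W)
cv2.imwrite("pics/s1.png",cv2.resize(im[60:260,120:370],None,fx=3,fy=3))
E
```

```text
pos [ 0.6274 -0.0656  0.235 ] yaw -4.97 f [ 0.2 -0.5 -1.9] t 5.1 op 0.665 gf 29.6
```

View pics/s1.png

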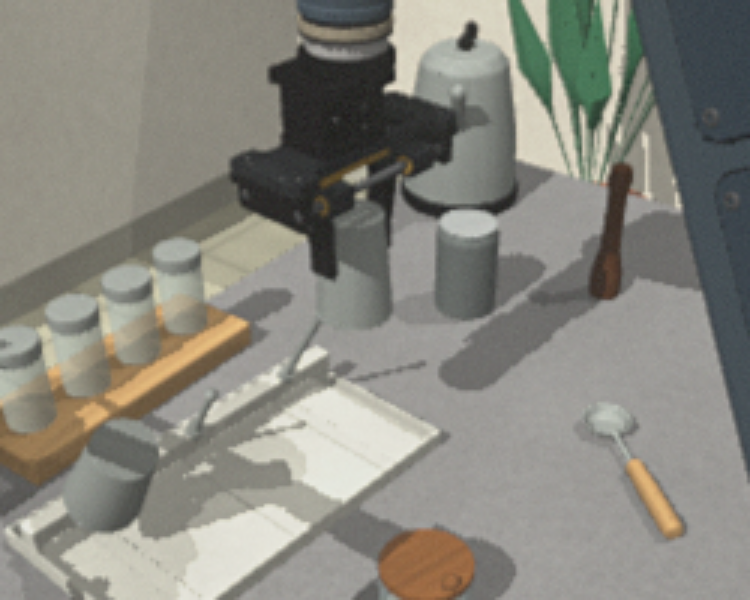

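The tumbler is held upright at about (355,270) and the tall peg's tip is just left of its rim at (318,322). Next I fit the tumbler and tip positions in the same camera frame.

```bash
python3 - <<'E'
from h import *
from scipy.optimize import least_squares
D=np.load("s1.npz");W=D["W"];im=D["im"].astype(int)
v,u=np.mgrid[:384,:512]
box=(u>120+318/3)&(u<120+388/3)&(v>60+285/3)&(v<60+330/3)
p=W[box];p=p[(p[:,2]>.15)&(np.hypot(p[:,0]-.63,p[:,1]+.066)<.06)]
print(len(p),p.min(0).round(3),p.max(0).round(3))
zr=.171
f=lambda q:np.hypot(p[:,0]-q[0],p[:,1]-q[1])-(.034-.0737*(p[:,2]-q[2]))
s=least_squares(lambda q:np.r_[np.hypot(p[:,0]-q[0],p[:,1]-q[1])-(.034-.0737*(p[:,2]-zr))],[.63,-.066],loss="soft_l1",f_scale=.002)
print("axis",s.x.round(4),"res",np.median(abs(s.fun)).round(4),"zmin",np.percentile(p[:,2],1).round(4))
for c,(a,b,cc,d) in {"tall":(305,325,315,350),"short":(200,220,385,405)}.items():
    m=(u>=120+a/3)&(u<=120+b/3)&(v>=60+cc/3)&(v<=60+d/3)&(W[...,2]>.08)
    q=W[m]; q=q[np.argsort(-q[:,2])]; print(c,len(q),q[:6].round(3).tolist())
E
```

```text
298 [ 0.591 -0.075  0.171] [ 0.636 -0.03   0.211]
axis [ 0.6253 -0.0648] res 0.0008 zmin 0.1713
tall 29 [[0.632, -0.033, 0.177], [0.634, -0.032, 0.176], [0.632, -0.033, 0.174], [0.634, -0.032, 0.173], [0.64, -0.035, 0.173], [0.631, -0.032, 0.171]]
short 25 [[0.707, 0.039, 0.109], [0.704, 0.042, 0.109], [0.709, 0.045, 0.108], [0.71, 0.04, 0.108], [0.707, 0.043, 0.108], [0.702, 0.044, 0.108]]
```

>>> {"op": "send_rows", "data": {
  "plan": [
    [255, 0.009, 0.0015, 0, 0],
    [255, 0.008, 0.0016, 0, 0],
    [255, 0, 0, 0, 0],
    [255, 0.003, 0, 0.0052, 0],
    [255, 0.003, 0, 0.0052, 0],
    [255, 0.003, 0, 0.0052, 0],
    [255, 0.003, 0, 0.0052, 0],
    [255, 0.003, 0, 0.0052, 0],
    [255, 0.003, 0, 0.0052, 0],
    [255, 0.003, 0, 0.0052, 0],
    [255, 0.003, 0, 0.0052, 0],
    [255, 0.003, 0, 0.0052, 0],
    [255, 0.003, 0, 0.0052, 0],
    [255, 0.003, 0, 0.0052, 0],
    [255, 0.003, 0, 0.0052, 0],
    [255, 0.003, 0, 0.0052, 0],
    [255, 0.003, 0, 0.0052, 0],
    [255, 0, 0, 0, 0]
  ]
}}

```text
time_s: 6.65
position: [0.6864, -0.0762, 0.1613]
tcp_rot: [[0.996, -0.09, -0.002], [-0.09, -0.996, 0.0], [-0.002, -0.0, -1.0]]
force: [-0.3, 0.4, -1.6]
opening: 0.667
grasp_force: 29.6
```

```bash
python3 - <<'E'
from h import *
goto(None)
im,W=cloud("side"); np.savez("s2.npz",im=im,W=W)
a=cv2.resize(im[90:260,140:300],None,fx=3,fy=3)
im,W=cloud("top"); np.savez("t2.npz",im=im,W=W)
b=cv2.resize(im[110:200,160:290],None,fx=3,fy=3)
b=cv2.copyMakeBorder(b,0,a.shape[0]-b.shape[0],0,0,0)[:, :318]
cv2.imwrite("pics/s2.png",np.hstack([a,b]))
E
```

```text
pos [ 0.6864 -0.0762  0.1613] yaw -5.17 f [-0.3  0.4 -1.6] t 6.7 op 0.667 gf 29.6
```

View pics/s2.png

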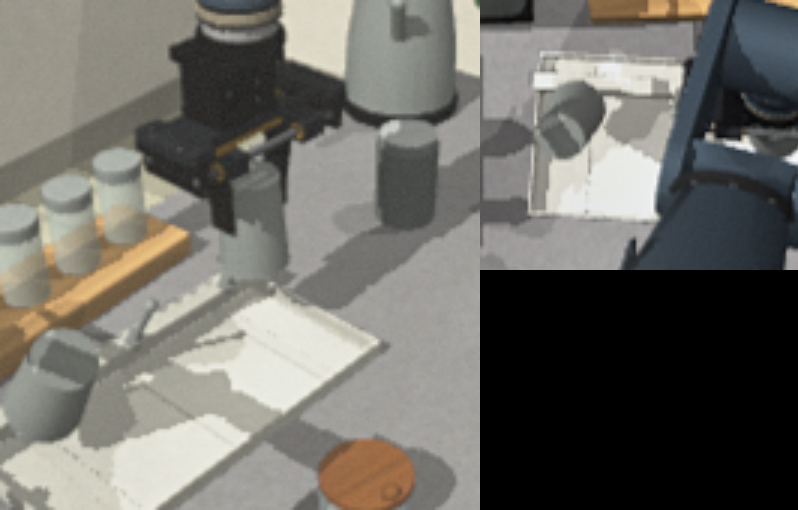

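Force stays at the weight only (-1.6 N), and side image (255,225) shows the cup over the peg. I'll go deeper, then pull towards -x so the peg pivots the cup in the pads.

>>> {"op": "send_rows", "data": {
  "plan": [
    [255, 0.002, -0.001, 0.0035, 0],
    [255, 0.002, -0.001, 0.0035, 0],
    [255, 0.002, 0, 0.0035, 0],
    [255, 0.002, 0, 0.0035, 0],
    [255, -0.002, 0, 0, 0],
    [255, -0.002, 0, 0, 0],
    [255, -0.002, 0, 0, 0],
    [255, -0.002, 0, 0, 0],
    [255, -0.002, 0, 0, 0],
    [255, -0.001, 0, 0, 0],
    [255, -0.001, 0, 0, 0],
    [255, -0.001, 0, 0, 0],
    [255, -0.001, 0, 0, 0]
  ]
}}

```text
time_s: 7.83
position: [0.6817, -0.0741, 0.1493]
tcp_rot: [[0.996, -0.09, 0.003], [-0.09, -0.996, -0.001], [0.003, 0.001, -1.0]]
force: [2.3, -0.9, -1.8]
opening: 0.668
grasp_force: 30.0
```

>>> {"op": "send_rows", "data": {
  "plan": [
    [255, -0.001, 0, 0, 0],
    [255, -0.001, 0, 0, 0],
    [255, -0.001, 0, 0, 0],
    [255, -0.001, 0, 0, 0],
    [255, 0, 0, 0, 0]
  ]
}}

```text
time_s: 8.25
position: [0.6769, -0.0737, 0.1491]
tcp_rot: [[0.996, -0.09, 0.001], [-0.09, -0.996, -0.001], [0.001, 0.001, -1.0]]
force: [2.7, -1.9, -0.8]
opening: 0.668
grasp_force: 30.2
```

>>> {"op": "send_rows", "data": {
  "plan": [
    [255, -0.001, 0, 0, 0],
    [255, -0.001, 0, 0, 0],
    [255, -0.001, 0, 0, 0],
    [255, -0.001, 0, 0, 0],
    [255, 0, 0, 0, 0]
  ]
}}

```text
time_s: 8.67
position: [0.6723, -0.073, 0.1488]
tcp_rot: [[0.996, -0.09, -0.0], [-0.09, -0.996, -0.0], [-0.0, 0.0, -1.0]]
force: [2.5, -0.9, -0.6]
opening: 0.665
grasp_force: 30.2
```

>>> {"op": "send_rows", "data": {
  "plan": [
    [255, 0.0014, 0, 0.0024, 0],
    [255, 0.0014, 0, 0.0024, 0],
    [255, 0.0014, 0, 0.0024, 0],
    [255, 0.0014, 0, 0.0024, 0],
    [255, 0.0014, 0, 0.0024, 0],
    [255, 0.0014, 0, 0.0024, 0],
    [255, 0.0014, 0, 0.0024, 0],
    [255, 0.0014, 0, 0.0024, 0],
    [255, 0.0014, 0, 0.0024, 0],
    [255, 0.0014, 0, 0.0024, 0]
  ]
}}

```text
time_s: 9.5
position: [0.6866, -0.0742, 0.1244]
tcp_rot: [[0.996, -0.09, -0.0], [-0.09, -0.996, 0.0], [-0.0, -0.0, -1.0]]
force: [2.4, -1.0, 2.3]
opening: 0.666
grasp_force: 30.3
```

>>> {"op": "send_rows", "data": {
  "plan": [
    [255, 0.0003, 0, 0.0005, 0],
    [255, 0.0003, 0, 0.0005, 0],
    [255, 0.0003, 0, 0.0005, 0],
    [255, 0.0003, 0, 0.0005, 0],
    [255, 0, 0, 0, 0]
  ]
}}

```text
time_s: 9.92
position: [0.6872, -0.0742, 0.1233]
tcp_rot: [[0.996, -0.09, -0.001], [-0.09, -0.996, 0.0], [-0.001, 0.0, -1.0]]
force: [0.2, -1.1, 5.0]
opening: 0.668
grasp_force: 30.4
```

>>> {"op": "send_rows", "data": {
  "plan": [
    [255, 0, 0, 0.0005, 0],
    [255, 0, 0, 0.0005, 0],
    [255, 0, 0, 0.0005, 0],
    [255, 0, 0, 0.0005, 0],
    [255, 0, 0, 0, 0]
  ]
}}

```text
time_s: 10.33
position: [0.6873, -0.0743, 0.1231]
tcp_rot: [[0.996, -0.09, -0.001], [-0.09, -0.996, -0.0], [-0.001, 0.0, -1.0]]
force: [-3.3, -0.2, 11.5]
opening: 0.667
grasp_force: 30.6
```

Firm contact, and the height agrees with the bottom resting on the tip. I'll ease off a bit, open, and let it settle.

>>> {"op": "send_rows", "data": {
  "plan": [
    [255, 0, 0, -0.001, 0],
    [255, 0, 0, -0.001, 0],
    [255, 0, 0, 0, 0],
    [100, 0, 0, 0, 0],
    [80, 0, 0, 0, 0],
    [60, 0, 0, 0, 0],
    [40, 0, 0, 0, 0],
    [0, 0, 0, 0, 0],
    [0, 0, 0, 0, 0],
    [0, 0, 0, 0, 0],
    [0, 0, 0, 0, 0],
    [0, 0, 0, 0, 0],
    [0, 0, 0, 0, 0]
  ]
}}

```text
time_s: 11.42
position: [0.6878, -0.0743, 0.1226]
tcp_rot: [[0.996, -0.09, -0.0], [-0.09, -0.996, 0.0], [-0.0, -0.0, -1.0]]
force: [0.3, 0.2, 0.3]
opening: 0.993
grasp_force: 0.0
```

```bash
python3 - <<'E'
from h import *
goto(None)
im,W=cloud("side"); np.savez("s3.npz",im=im,W=W)
cv2.imwrite("pics/s3.png",cv2.resize(im[90:260,140:300],None,fx=3,fy=3))
E
```

```text
pos [ 0.6878 -0.0743  0.1226] yaw -5.17 f [0.3 0.2 0.3] t 11.4 op 0.993 gf 0.0
```

View pics/s3.png

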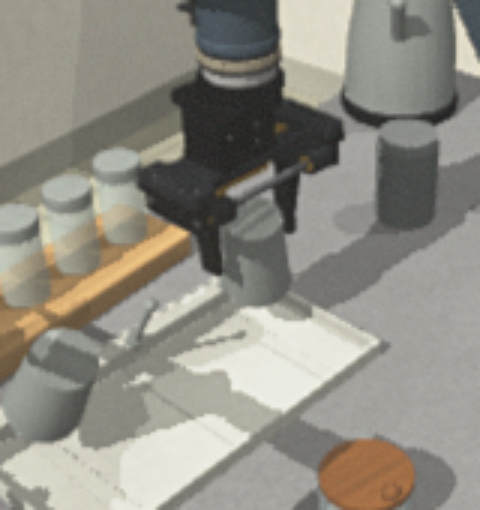

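The tumbler hangs freely at (258,250), tilted like its neighbour, with its rim above the tray. I'll go up and over to the jigger.

>>> {"op": "send_rows", "data": {
  "plan": [
    [0, 0, 0, -0.01, 0],
    [0, 0, 0, -0.02, 0],
    [0, 0, 0, -0.03, 0],
    [0, 0, 0, -0.03, 0],
    [0, 0, 0, -0.03, 0],
    [0, 0, 0, -0.02, 0],
    [0, -0.0168, -0.0336, 0, 0],
    [0, -0.0168, -0.0336, 0, 0],
    [0, -0.0168, -0.0336, 0, 0],
    [0, -0.0168, -0.0336, 0, 0],
    [0, -0.0168, -0.0336, 0, 0],
    [0, -0.0168, -0.0336, 0, 0],
    [0, -0.0168, -0.0336, 0, 0],
    [0, -0.0168, -0.0336, 0, 0],
    [0, -0.0168, -0.0336, 0, 0],
    [0, -0.0168, -0.0336, 0, 0],
    [0, -0.0168, -0.0336, 0, 0],
    [0, -0.0168, -0.0336, 0, 0],
    [0, 0, 0, 0, 0],
    [0, 0, 0, 0, 0]
  ]
}}

```text
time_s: 13.13
position: [0.5223, 0.3474, 0.2636]
tcp_rot: [[0.996, -0.086, 0.001], [-0.086, -0.996, 0.0], [0.001, -0.0, -1.0]]
force: [-0.1, -0.3, 0.4]
opening: 0.997
grasp_force: 0.0
```

```bash
python3 - <<'E'
from h import *
goto((.523,.346,.060))
from scipy.optimize import least_squares
W=np.load("side0.npz")["W"];im=np.load("side0.npz")["im"].astype(int)
p=W.reshape(-1,3);c=im.reshape(-1,3)
k=(np.hypot(p[:,0]-.52,p[:,1]-.348)<.04)&(p[:,2]>.01)&(p[:,2]<.055)&(np.ptp(c,1)<40)
p=p[k]
f=lambda q:np.hypot(p[:,0]-q[0],p[:,1]-q[1])-(.023-.161*p[:,2])
s=least_squares(f,[.52,.347],loss="soft_l1",f_scale=.002);print(k.sum(),"jig side axis",s.x.round(4),np.median(abs(s.fun)).round(4))
W=cloud("side")[1]; p=W.reshape(-1,3); d=p-[.675,-.073,0]
q=p[(np.abs(p[:,0]-.69)<.06)&(np.abs(p[:,1]+.075)<.05)&(p[:,2]>.05)]
print("hung tumbler z range",np.nanpercentile(q[:,2],[1,99.5]).round(3))
E
```

```text
pos [0.5223 0.3474 0.2636] yaw -4.92 f [-0.1 -0.3  0.4] t 13.1 op 0.997 gf 0.0
tool shift [0.0006 0.0013 0.2036]
340 jig side axis [0.5207 0.3442] 0.0005
hung tumbler z range [0.053 0.158]
```

>>> {"op": "send_rows", "data": {
  "plan": [
    [0, 0, 0.002, 0.0215, 0],
    [0, 0, 0, 0.0215, 0],
    [0, 0, 0, 0.0215, 0],
    [0, 0, 0, 0.0215, 0],
    [0, 0, 0, 0.0215, 0],
    [0, 0, 0, 0.0215, 0],
    [0, 0, 0, 0.0215, 0],
    [0, 0, 0, 0.0215, 0],
    [0, 0, 0, 0.0205, 0],
    [0, 0, 0, 0.012, 0],
    [255, 0, 0, 0, 0],
    [255, 0, 0, 0, 0],
    [255, 0, 0, 0, 0],
    [255, 0, 0, 0, 0],
    [255, 0, 0, 0, 0],
    [255, 0, 0, 0, 0],
    [255, 0, 0, 0, 0],
    [255, 0, 0, 0, 0],
    [255, 0, 0, 0, 0],
    [255, 0, 0, 0, 0]
  ]
}}

```text
time_s: 14.85
position: [0.5232, 0.3435, 0.0585]
tcp_rot: [[0.996, -0.09, 0.0], [-0.09, -0.996, 0.0], [0.0, -0.0, -1.0]]
force: [-0.1, -0.3, 2.2]
opening: 0.376
grasp_force: 30.0
```

>>> {"op": "send_rows", "data": {
  "plan": [
    [255, 0, 0, -0.012, 0],
    [255, 0, 0, -0.02, 0],
    [255, 0, 0, -0.025, 0],
    [255, 0, 0, -0.025, 0],
    [255, 0, 0, -0.025, 0],
    [255, 0, 0, -0.025, 0],
    [255, 0, 0, -0.025, 0],
    [255, 0, 0, -0.015, 0],
    [255, 0.0162, 0.0282, 0, 0],
    [255, 0.0162, 0.0282, 0, 0],
    [255, 0.0162, 0.0282, 0, 0],
    [255, 0.0162, 0.0282, 0, 0],
    [255, 0.0162, 0.0282, 0, 0],
    [255, 0.0162, 0.0282, 0, 0],
    [255, 0.0162, 0.0282, 0, 0],
    [255, 0.0162, 0.0282, 0, 0],
    [255, 0.0162, 0.0282, 0, 0],
    [255, 0.0162, 0.0282, 0, 0],
    [255, 0, 0, 0, 0],
    [255, 0, 0, 0, 0]
  ]
}}

```text
time_s: 16.52
position: [0.6595, 0.046, 0.2305]
tcp_rot: [[0.996, -0.094, 0.0], [-0.094, -0.996, 0.0], [-0.0, -0.0, -1.0]]
force: [-0.4, -0.6, -1.0]
opening: 0.377
grasp_force: 30.0
```

```bash
python3 - <<'E'
from h import *
from scipy.optimize import least_squares
goto((.659,.0483,.2285)); s=read_state();c=s["position"]
im,W=cloud("side"); p=W.reshape(-1,3)
z0=c[2]-.0585
k=(np.hypot(p[:,0]-c[0],p[:,1]-c[1])<.045)&(p[:,2]>z0-.01)&(p[:,2]<z0+.04)
p=p[k]
f=lambda q:np.hypot(p[:,0]-q[0]-q[2]*(p[:,2]-z0),p[:,1]-q[1]-q[3]*(p[:,2]-z0))-(.023-.161*(p[:,2]-z0))
s=least_squares(f,[c[0],c[1],0,0],loss="soft_l1",f_scale=.002);print(k.sum(),"axis",s.x.round(4),np.median(abs(s.fun)).round(4),"zmin",np.percentile(p[:,2],1).round(4),z0)
cv2.imwrite("pics/s4.png",cv2.resize(im[90:260,110:290],None,fx=3,fy=3))
E
```

```text
pos [0.6595 0.046  0.2305] yaw -5.37 f [-0.4 -0.6 -1. ] t 16.5 op 0.377 gf 30.0
tool shift [-0.0007 -0.0023  0.002 ]
252 axis [0.6573 0.0463 0.0086 0.0236] 0.0006 zmin 0.1725 0.1720010699343496
```

View pics/s4.png

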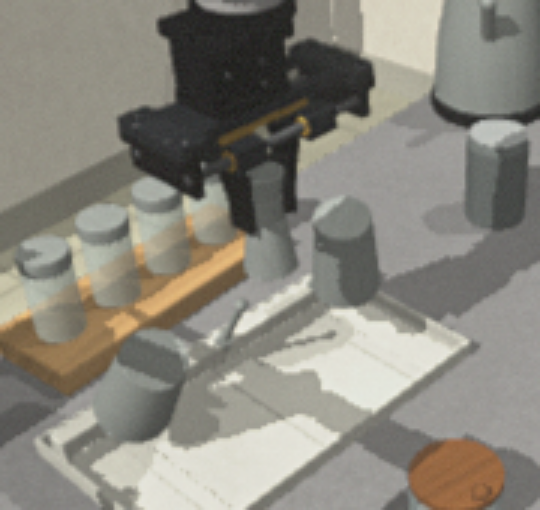

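The jigger is upright at (270,225), the short peg's tip is below it at (240,303), and the hung tumbler at (345,250) is fine. I'll descend along the peg.

>>> {"op": "send_rows", "data": {
  "plan": [
    [255, 0.0031, 0, 0.0054, 0],
    [255, 0.0031, 0, 0.0054, 0],
    [255, 0.0031, 0, 0.0054, 0],
    [255, 0.0031, 0, 0.0054, 0],
    [255, 0.0031, 0, 0.0054, 0],
    [255, 0.0031, 0, 0.0054, 0],
    [255, 0.0031, 0, 0.0054, 0],
    [255, 0.0031, 0, 0.0054, 0],
    [255, 0.0031, 0, 0.0054, 0],
    [255, 0.0031, 0, 0.0054, 0],
    [255, 0.0031, 0, 0.0054, 0],
    [255, 0.0031, 0, 0.004, 0],
    [255, 0.0015, 0, 0.0025, 0],
    [255, 0.0015, 0, 0.0025, 0],
    [255, 0.0015, 0, 0.0025, 0],
    [255, 0, 0, 0, 0]
  ]
}}

```text
time_s: 17.9
position: [0.7007, 0.0441, 0.1589]
tcp_rot: [[0.996, -0.09, -0.0], [-0.09, -0.996, 0.0], [-0.0, 0.0, -1.0]]
force: [-0.6, -0.2, -0.9]
opening: 0.383
grasp_force: 30.0
```

```bash
python3 - <<'E'
from h import *
goto(None)
im,W=cloud("side")
cv2.imwrite("pics/s5.png",cv2.resize(im[130:240,130:260],None,fx=4,fy=4))
E
```

```text
pos [0.7007 0.0441 0.1589] yaw -5.17 f [-0.6 -0.2 -0.9] t 17.9 op 0.383 gf 30.0
```

View pics/s5.png

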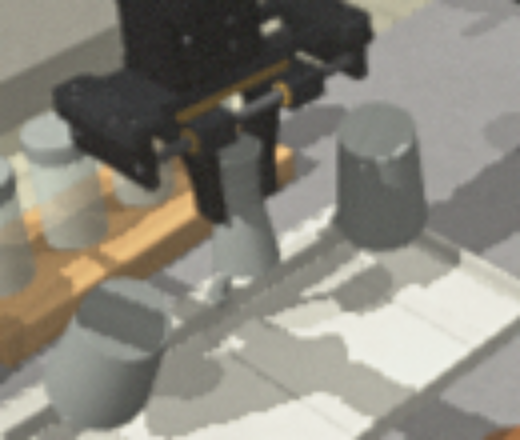

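The peg enters under the jigger's rim at about (220,285), slightly left of the mouth's centre as intended. Going on.

>>> {"op": "send_rows", "data": {
  "plan": [
    [255, 0.0015, -0.0005, 0.0027, 0],
    [255, 0.0015, -0.0005, 0.0027, 0],
    [255, 0.0015, -0.0005, 0.0027, 0],
    [255, 0.0015, 0, 0.0027, 0],
    [255, 0.0015, 0, 0.0027, 0],
    [255, 0.0015, 0, 0.0027, 0],
    [255, 0.0015, 0, 0.0027, 0],
    [255, 0.0015, 0, 0.0027, 0],
    [255, 0.0015, 0, 0.0027, 0],
    [255, 0, 0, 0, 0]
  ]
}}

```text
time_s: 18.78
position: [0.7142, 0.0444, 0.1342]
tcp_rot: [[0.996, -0.09, -0.001], [-0.09, -0.996, 0.0], [-0.001, 0.0, -1.0]]
force: [-0.3, 0.6, -1.9]
opening: 0.38
grasp_force: 30.0
```

>>> {"op": "send_rows", "data": {
  "plan": [
    [255, -0.0015, 0, 0, 0],
    [255, -0.0015, 0, 0, 0],
    [255, -0.001, 0, 0, 0],
    [255, -0.001, 0, 0, 0],
    [255, -0.001, 0, 0, 0],
    [255, 0, 0, 0, 0]
  ]
}}

```text
time_s: 19.28
position: [0.7081, 0.045, 0.1353]
tcp_rot: [[0.996, -0.09, 0.0], [-0.09, -0.996, -0.0], [0.0, 0.0, -1.0]]
force: [0.7, -0.4, -1.0]
opening: 0.381
grasp_force: 30.0
```

>>> {"op": "send_rows", "data": {
  "plan": [
    [255, -0.001, 0, 0, 0],
    [255, -0.001, 0, 0, 0],
    [255, -0.001, 0, 0, 0],
    [255, -0.001, 0, 0, 0],
    [255, 0, 0, 0, 0]
  ]
}}

```text
time_s: 19.7
position: [0.7042, 0.0453, 0.1351]
tcp_rot: [[0.996, -0.09, 0.0], [-0.09, -0.996, -0.0], [0.0, 0.0, -1.0]]
force: [-0.6, 0.2, -0.6]
opening: 0.377
grasp_force: 30.0
```

>>> {"op": "send_rows", "data": {
  "plan": [
    [255, -0.001, 0, 0, 0],
    [255, -0.001, 0, 0, 0],
    [255, -0.001, 0, 0, 0],
    [255, -0.001, 0, 0, 0],
    [255, 0, 0, 0, 0]
  ]
}}

```text
time_s: 20.12
position: [0.7002, 0.0457, 0.1351]
tcp_rot: [[0.996, -0.09, 0.0], [-0.09, -0.996, -0.0], [0.0, 0.0, -1.0]]
force: [1.1, -0.4, -0.5]
opening: 0.38
grasp_force: 30.0
```

>>> {"op": "send_rows", "data": {
  "plan": [
    [255, -0.001, 0, 0, 0],
    [255, -0.001, 0, 0, 0],
    [255, -0.001, 0, 0, 0],
    [255, -0.001, 0, 0, 0],
    [255, 0, 0, 0, 0]
  ]
}}

```text
time_s: 20.53
position: [0.6961, 0.0461, 0.1351]
tcp_rot: [[0.996, -0.09, -0.0], [-0.09, -0.996, -0.0], [-0.0, 0.0, -1.0]]
force: [1.2, -0.0, -1.3]
opening: 0.374
grasp_force: 30.0
```

>>> {"op": "send_rows", "data": {
  "plan": [
    [255, -0.001, 0, 0, 0],
    [255, -0.001, 0, 0, 0],
    [255, -0.001, 0, 0, 0],
    [255, -0.001, 0, 0, 0],
    [255, 0.0014, 0, 0.0024, 0],
    [255, 0.0014, 0, 0.0024, 0],
    [255, 0.0014, 0, 0.0024, 0],
    [255, 0.0014, 0, 0.0024, 0],
    [255, 0.0014, 0, 0.0024, 0],
    [255, 0.0014, 0, 0.0024, 0],
    [255, 0, 0, 0, 0]
  ]
}}

```text
time_s: 21.45
position: [0.7008, 0.0456, 0.1198]
tcp_rot: [[0.996, -0.09, -0.0], [-0.09, -0.996, 0.0], [-0.001, -0.0, -1.0]]
force: [1.3, -0.3, -0.5]
opening: 0.38
grasp_force: 30.0
```

>>> {"op": "send_rows", "data": {
  "plan": [
    [255, 0.0006, 0, 0.001, 0],
    [255, 0.0006, 0, 0.001, 0],
    [255, 0.0006, 0, 0.001, 0],
    [255, 0.0006, 0, 0.001, 0],
    [255, 0.0006, 0, 0.001, 0],
    [255, 0, 0, 0, 0]
  ]
}}

```text
time_s: 21.95
position: [0.7037, 0.0454, 0.1154]
tcp_rot: [[0.996, -0.09, -0.0], [-0.09, -0.996, 0.0], [-0.0, -0.0, -1.0]]
force: [2.0, 1.3, -0.6]
opening: 0.38
grasp_force: 30.0
```

>>> {"op": "send_rows", "data": {
  "plan": [
    [255, 0.0005, 0, 0.0008, 0],
    [255, 0.0005, 0, 0.0008, 0],
    [255, 0.0005, 0, 0.0008, 0],
    [255, 0.0005, 0, 0.0008, 0],
    [255, 0, 0, 0, 0]
  ]
}}

```text
time_s: 22.37
position: [0.7057, 0.0452, 0.1122]
tcp_rot: [[0.996, -0.09, -0.0], [-0.09, -0.996, -0.0], [-0.0, 0.0, -1.0]]
force: [1.7, -0.4, -0.6]
opening: 0.383
grasp_force: 30.0
```

>>> {"op": "send_rows", "data": {
  "plan": [
    [255, 0.0003, 0, 0.0005, 0],
    [255, 0.0003, 0, 0.0005, 0],
    [255, 0.0003, 0, 0.0005, 0],
    [255, 0.0003, 0, 0.0005, 0],
    [255, 0, 0, 0, 0]
  ]
}}

```text
time_s: 22.78
position: [0.7067, 0.0448, 0.1106]
tcp_rot: [[0.996, -0.09, -0.0], [-0.09, -0.996, -0.0], [-0.0, 0.0, -1.0]]
force: [-0.4, -2.1, 1.9]
opening: 0.384
grasp_force: 30.0
```

>>> {"op": "send_rows", "data": {
  "plan": [
    [255, 0, 0, 0.0005, 0],
    [255, 0, 0, 0.0005, 0],
    [255, 0, 0, 0.0005, 0],
    [255, 0, 0, 0, 0]
  ]
}}

```text
time_s: 23.12
position: [0.7069, 0.0449, 0.1104]
tcp_rot: [[0.996, -0.09, 0.0], [-0.09, -0.996, -0.001], [0.0, 0.001, -1.0]]
force: [-2.5, -1.2, 7.8]
opening: 0.383
grasp_force: 30.0
```

Bottom contact at the expected height (0.110). Easing off, then release.

>>> {"op": "send_rows", "data": {
  "plan": [
    [255, 0, 0, -0.001, 0],
    [255, 0, 0, -0.0005, 0],
    [255, 0, 0, 0, 0],
    [150, 0, 0, 0, 0],
    [130, 0, 0, 0, 0],
    [100, 0, 0, 0, 0],
    [70, 0, 0, 0, 0],
    [30, 0, 0, 0, 0],
    [0, 0, 0, 0, 0],
    [0, 0, 0, 0, 0],
    [0, 0, 0, 0, 0],
    [0, 0, 0, 0, 0],
    [0, 0, 0, 0, 0]
  ]
}}

```text
time_s: 24.2
position: [0.7069, 0.0451, 0.1105]
tcp_rot: [[0.996, -0.09, 0.0], [-0.09, -0.996, 0.0], [0.0, -0.0, -1.0]]
force: [1.1, 0.2, 0.2]
opening: 0.964
grasp_force: 0.0
```

>>> {"op": "send_rows", "data": {
  "plan": [
    [0, 0, 0, -0.01, 0],
    [0, 0, 0, -0.02, 0],
    [0, 0, 0, -0.03, 0],
    [0, 0, 0, -0.03, 0],
    [0, 0, 0, -0.03, 0],
    [0, 0, 0, -0.03, 0],
    [0, -0.03, 0, 0, 0],
    [0, -0.03, 0, 0, 0],
    [0, -0.03, 0, 0, 0],
    [0, -0.03, 0, 0, 0],
    [0, -0.03, 0, 0, 0],
    [0, 0, 0, 0, 0],
    [0, 0, 0, 0, 0],
    [0, 0, 0, 0, 0]
  ]
}}

```text
time_s: 25.37
position: [0.5586, 0.0585, 0.2617]
tcp_rot: [[0.996, -0.09, 0.003], [-0.09, -0.996, -0.0], [0.003, 0.0, -1.0]]
force: [0.8, -1.3, 0.2]
opening: 1.002
grasp_force: 0.0
```

```bash
python3 - <<'E'
from h import *
goto(None)
im,W=cloud("side")
a=cv2.resize(im[130:290,110:300],None,fx=4,fy=4)
cv2.imwrite("pics/s6.png",a[:600])
import time
im2,W2=cloud("side"); print("diff",cv2.absdiff(im,im2)[130:230,150:290].mean())
for n,x,y in(("tumb",.69,-.075),("jig",.715,.043),("hung",.70,.165)):
    p=W.reshape(-1,3); q=p[(np.hypot(p[:,0]-x,p[:,1]-y)<.045)&(p[:,2]>.046)]; print(n,np.nanpercentile(q[:,2],[1,99.5]).round(3))
E
```

```text
pos [0.5586 0.0585 0.2617] yaw -5.17 f [ 0.8 -1.3  0.2] t 25.4 op 1.002 gf 0.0
diff 2.240119047619048
tumb [0.052 0.158]
jig [0.047 0.14 ]
hung [0.051 0.154]
```

View pics/s6.png

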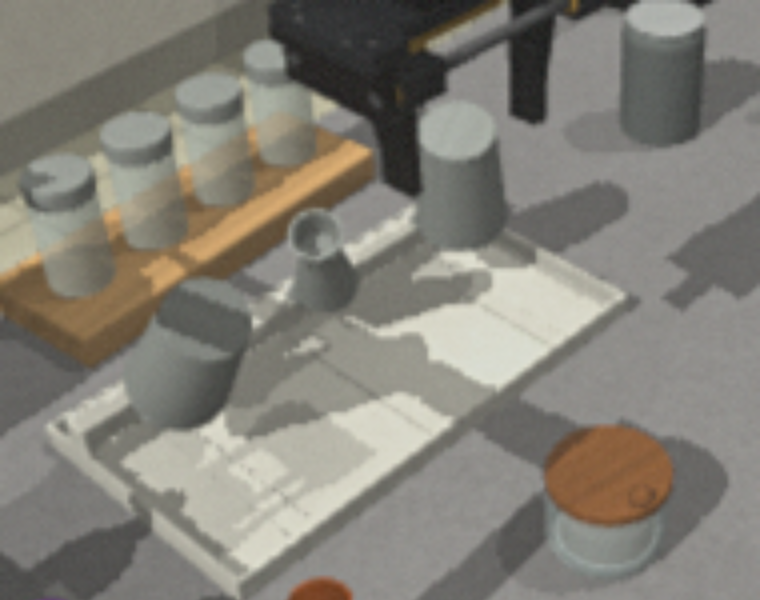

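Both cups hang free: the jigger at (322,260) and the tumbler at (460,170). The gripper is clear, the scene is at rest, and the neighbour is unmoved.

```bash
python3 -c "
from rig import *
print(hand_in())"
```

```text
the job is handed in; nothing more can be done
None
```

The tumbler hangs on the tall peg and the jigger, wide mouth down, on the short peg; both are released, the last picture shows them clear, and the job was handed in after about 25 s (no verdict was returned).

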